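Shut and lock the key cubby on the hall shelf

ROBOT

A 7-joint arm with a two-finger parallel gripper is mounted at the origin on the work surface. World frame = base frame: x ahead of the robot, y to its left, z up, the work surface at z = 0. Lengths are in m, angles in rad, forces in N, time in s.
With the tool pointing down it reaches from about 0.4 to 0.85 m from the base axis. Payload 10.4 kg.
Tool frame: the origin (TCP) lies between the finger pads; the fingertips stand ahead of it and the grasp point (between the pads) lies 6 mm ahead of it (finger_overhang is the z of the fingertips in the tool frame, in m); z points along the fingers, y is the direction in which the jaws open and shut (so a half turn about z gives the same grasp; the last joint's range is limited). The gripper opens to 85 mm and grips with 20 to 120 N. Pads are 22 mm wide; open, the fingers measure 114 mm over their backs; the gripper's body (76 mm by 85 mm) begins 54 mm behind the grasp point. The pads swing forward as they close: fully open they stand 13 mm farther back than shut.
Start: joints at [1.206, 0.332, -0.065, 1.46, 0.022, 1.35, -0.088], TCP at [0.21, -0.589, 0.256] pointing down, gripper open.
Joint ranges: [-2.6, 2.6], [-0.5, 2.12], [-1.47, 1.34], [0.16, 2.42], [-1.27, 4.41], [0.06, 2.06], [-2.6, 2.6]. Speed limits (rad/s): [2.22, 2.22, 2.79, 2.79, 3.14, 3.14, 3.14].

INTERFACE

Orientations are given as a unit quaternion [x, y, z, w].
In Python, from workcell import * gives the robot as it stands.
- The arm moves only by the shell command python3 -m creep 'ROWS' [FORCE]. ROWS is JSON, a list of rows, each a list of 7 numbers: the turn, a rotation vector about the tool's x, y, z in rad, then the shift along the tool's x, y, z in mm, then the closure in counts, from 0 (fully open) to 255 (shut). In form: [[wx, wy, wz, dx, dy, dz, claw], ...]. A call has 1 to 8 rows; each row shifts and turns the commanded pose from where the row before left it, along the tool's axes as they then stand; what a row does not reach is not made up. A row lasts 1/10 s, in which the tool goes at most 50 mm and 8.59 degrees, less where a joint would pass 70% of its speed; a pose out of reach is approached as far as the arm can. A call is refused whole if a number of a shift passes 50 or a number of a turn 0.15, either way. A call with a gripper value outside its range is refused whole. The fingers move at their own pace and stop on an object; FORCE is the grip in N (left out, the last holds). Time passes only in rows, so rows that do not move let the fingers close. It gives the time, the measured TCP pose, the force and the opening at its end, in the units of the state.
- get_obs(): the state, without advancing time (a new reading comes with each control period).
- camera(name): name is "side" or "top"; returns (picture, depth): 400x640x3 uint8, blue, green, red; 400x640 float32, m along the optical axis (not along the pixel's ray), 0 where there is no reading.
- camera_model(name): a dict with "camera_matrix" (3x3 intrinsics, pixels), "R" (3x3) and "t" (3): a world point X has camera coordinates R X + t. Camera axes: x right, y down, z forward; pixel columns grow to the right and rows downward; lengths in m; the calibration is good to about 2 mm. A picture is of the moment at which its call begins. camera_model takes no time and is no camera call.
- hand_in(): hands the job in, once; it reports no verdict.
The state is a dict: "clock": time; "joint_pos": joint angles; "joint_velocities": joint speeds; "tau": joint torques, N m; "position": TCP position; "ee_rot": TCP orientation; "ft_force": force on the tool from outside, world axes, zero at the start; "torque": the same for the moment, N m; "grip_width": opening from 0.0 (shut) to 1.0 (fully open).
Only numpy, scipy, OpenCV 4.12 (cv2) and the standard library are available. Lean on these libraries where they do the work, as an engineer would, in place of code of your own. Each camera call takes 0.05 s, during which the arm holds its last target.

TASK

Lock up the key cubby on the sloping front of the key shelf: slide its smoked glass panel fully shut without ramming it, then swing the steel hasp over the turn-piece and press it down, firmly but not hard, until it snaps flat under its spring catch, and then turn the turn-piece clockwise a quarter turn until it clicks crosswise over the hasp. Leave the other things on the shelf and table where they are.

Things in the scene. Friction and masses are not known exactly. Their poses are not given: they have to be found in the camera images.
- case: Key shelf, fixed: a white tray 490 mm wide whose face slopes 30 degrees, rising away from the robot; behind it a smoked glass deck, top 144.5 mm up. Origin: mid underside, on the table; x away from the robot, y along the width, z up. Face centre at (-15.4, 0, 95) mm; face 170 mm long up the slope; on its +y part a catch plate is raised 10 mm.
- panel_handle (a point): Top centre of the panel's handle, a steel ridge 70 mm long up the slope, 12 mm thick (along y), 26 mm tall; 35 mm above the face (panel surface: 9 mm). Axes = face axes: x up the slope, y along the width the way the panel closes, z straight out of the face (30 degrees from vertical, leaning to the robot). The smoked glass panel is 150 mm wide, 144 mm up the slope.
- panel (a joint): Panel travel along y in m: 0 = fully shut against a hard stop, grows as it opens (to -y), starts at 0.045 to 0.085. Stays where left; about 2.5 N of friction. It is glass: more than 45 N from the fingers on it or on the hasp it carries breaks it.
- hasp_hinge (a point): Middle of the hasp's hinge pin, on the panel's leading (+y) edge, 15.5 mm above the face; moves with the panel. Panel shut, it lies 80 mm before the turn-piece axis along the face's y. The pin runs up the slope. The point turns with the hasp: y along the strap to its free end, x along the pin.
- hasp_tab (a point): Point on the hasp's solid end tab, 138 mm from the pin, mid width, on the side that is outside when shut (point z points out of that side; turns with the hasp). The hasp: a flat steel strap 155 mm long, 48 wide, 5 thick, pin at mid thickness, with a slot 22 mm wide from 40 to 122 mm from the pin for the turn-piece; the tab spans 122 to 155 mm with an 8 mm roll on its up-slope edge.
- hasp (a joint): Hasp angle in rad: 0 = shut, flat (strap top 18 mm above the face), the tab's up-slope edge under a sprung steel nose on the plate (top 36 mm above the face); 1.57 = straight out of the face; starts at 1.4 to 1.75; free end swings to +y to close. Stiff hinge (about 1 N at the tab), stays where left. From 0.1 rad down the nose resists with 5 to 10 N at the tab, then it snaps to 0.
- turnpiece_grip (a point): Grip point on the axis of the turn-piece, 41 mm above the face: a steel bar 64 mm long, 14 mm thick, from 24 to 54 mm above the face, on a neck, turning about the face's normal. The point turns with the bar: its y runs along the bar's length, its z out of the face.
- turnpiece (a joint): Turn-piece angle in rad: 0 = bar in line with the hasp's slot (along the width), grows clockwise as seen looking onto the face, 1.57 = bar across the slot (along the slope). Ball detent: resists from 0.87 rad (about 0.15 N m), springs back if let go before 1.21, past that it clicks on to about 1.55. At most 1.6.
- bowl: Stainless steel bowl, 110 mm across, 50 mm high, on the glass deck; leave alone. Origin: centre of its underside.
- bike_bell: Blue plastic bike bell, 60 mm across, 42 mm high, on the glass deck; leave alone. Origin: centre of its underside.
- hairbrush: Wooden hairbrush, 205 mm long, 32 mm high, lying on the table; leave alone. Origin: under its middle.
- torch: Aluminium pocket torch, 125 mm long, 38 mm high, lying on the table; leave alone. Origin: under its middle.
- glasses_case: Black spectacles case, 160 x 60 x 38 mm, on the table; leave alone. Origin: centre of its underside.
- polish_tin: Flat round tin, 72 mm across, 28 mm high, on the table; leave alone. Origin: centre of its underside.

How it is judged:
By the outcome, as a careful person would: the job done as asked, in the order asked, and still so for the second after the job is handed in, with the robot touching nothing.
It also fails if it takes over 64 s, if anything falls off the work surface, if the arm or the gripper's body presses on something with over 40 N, if the wrist force passes 120 N, or if a joint passes its speed limit or range.

## Working session

There is one attempt and no reset: what is moved stays moved. The work goes in short steps, Python scripts to look and compute and a shell command to move; the robot and the scene stay as the last step left them, time stands still between calls to the robot, and variables do not carry over. Pictures are saved under pics/ and viewed, and the job is handed in when it is done.

```bash
ls; mkdir -p pics; python3 - <<'E'
from workcell import *
import cv2
o=get_obs()
for k,v in o.items(): print(k,v)
for n in("side","top"):
    p,d=camera(n); cv2.imwrite(f"pics/{n}0.png",p)
    import numpy as np; np.save(f"pics/{n}0.npy",d)
    m=camera_model(n); print(n,m)
E
```

```text
pics
clock 0.0
joint_pos [ 1.20638893  0.3328711  -0.06469505  1.46096533  0.02161538  1.34990159
 -0.08849697]
joint_velocities [ 0.00058654 -0.00069678 -0.00098409 -0.00059934  0.00040778  0.00095805
 -0.00064307]
tau [ 8.32811367e-06 -6.25438285e+01  4.91247664e-02 -3.91607523e+01
  1.61383575e-02  9.84633429e-03 -5.79829987e-06]
position [ 0.20936507 -0.58851776  0.25550492]
ee_rot [ 9.85429240e-01  1.70084352e-01 -1.64906022e-04 -7.05663131e-04]
ft_force [-0.12573959 -0.57795208  0.20715926]
torque [ 0.04508663  0.01189397 -0.03652437]
grip_width 0.999291409108373
side {'camera_matrix': array([[418.94174331,   0.        , 328.11536264],
       [  0.        , 418.94174331, 195.61249371],
       [  0.        ,   0.        ,   1.        ]]), 'R': array([[-0.96508982, -0.26124769, -0.01874257],
       [-0.14704514,  0.59964341, -0.78664192],
       [ 0.21674724, -0.7564241 , -0.61712496]]), 't': array([0.53926462, 0.16860452, 1.28470294])}
top {'camera_matrix': array([[469.70637566,   0.        , 312.78959553],
       [  0.        , 469.70637566, 198.53866961],
       [  0.        ,   0.        ,   1.        ]]), 'R': array([[ 4.13775864e-02, -9.99143541e-01,  2.82316596e-04],
       [-9.78651425e-01, -4.05858752e-02, -2.01479963e-01],
       [ 2.01318862e-01,  8.06046505e-03, -9.79492596e-01]]), 't': array([-0.01817477,  0.58512505,  1.33809186])}
```

View pics/side0.png

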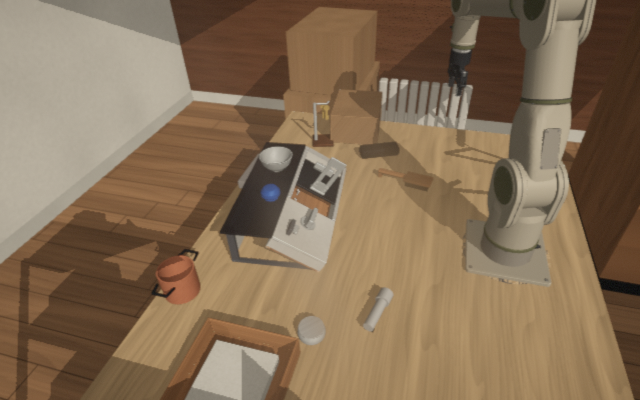

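View pics/top0.png

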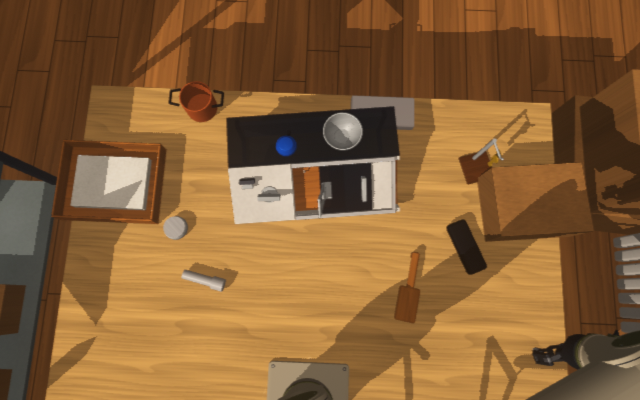

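```bash
python3 - <<'E'
import cv2
p=cv2.imread("pics/top0.png"); c=p[95:235,215:415]; cv2.imwrite("pics/top0z.png",cv2.resize(c,None,fx=4,fy=4,interpolation=cv2.INTER_CUBIC))
p=cv2.imread("pics/side0.png"); c=p[135:275,220:360]; cv2.imwrite("pics/side0z.png",cv2.resize(c,None,fx=4,fy=4,interpolation=cv2.INTER_CUBIC))
E
```

```text
(no output)
```

View pics/top0z.png

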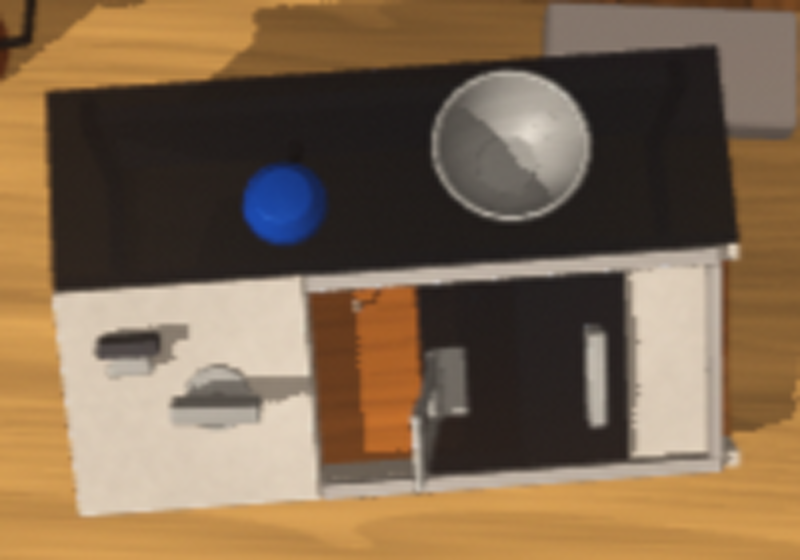

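View pics/side0z.png

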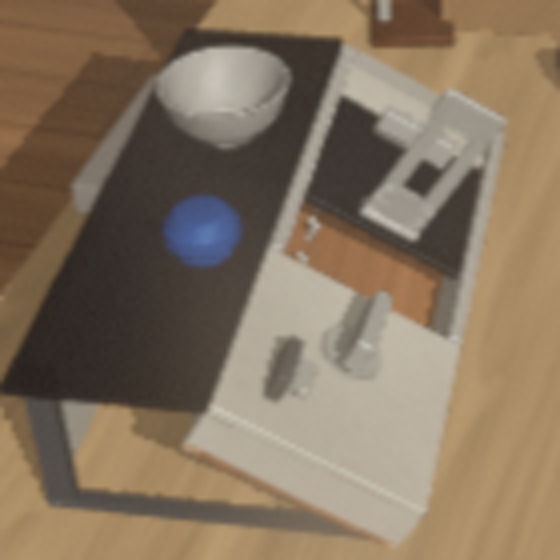

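```bash
cat > h.py <<'E'
import numpy as np, cv2
from workcell import *
from scipy.spatial.transform import Rotation as Ro
def ray(n,u,v):
    m=camera_model(n);K=m["camera_matrix"];R=np.array(m["R"]);t=np.array(m["t"])
    d=R.T@np.linalg.solve(K,np.array([u,v,1.]));return -R.T@t,d
def onplane(n,u,v,p0,nn):
    o,d=ray(n,u,v);s=np.dot(np.asarray(p0)-o,nn)/np.dot(d,nn);return o+s*d
def proj(n,X):
    m=camera_model(n);c=np.array(m["R"])@X+np.array(m["t"]);p=m["camera_matrix"]@c;return p[:2]/p[2]
def cloud(n,d):
    m=camera_model(n);K=m["camera_matrix"];v,u=np.mgrid[:400,:640]
    c=np.stack([(u-K[0,2])/K[0,0]*d,(v-K[1,2])/K[1,1]*d,d],-1)
    return (c-np.array(m["t"]))@np.array(m["R"])
E
python3 - <<'E'
from h import *
z=[0,0,1];px=[(48,92),(716,47),(738,243),(53,290)]
P=[onplane("top",215+a/4,95+b/4,[0,0,.1445],z) for a,b in px]
for p in P: print(p.round(4))
for a,b in((0,1),(3,2)): e=P[a]-P[b]; print(np.linalg.norm(e),np.degrees(np.arctan2(-e[0],e[1])))
d=np.load("pics/top0.npy");C=cloud("top",d)
# face patch: white plate zoom region (90..300, 440..490)
def zr(x0,x1,y0,y1): return C[95+y0//4:95+y1//4,215+x0//4:215+x1//4].reshape(-1,3)
def fit(Q):
    c=Q.mean(0);n=np.linalg.svd(Q-c)[2][2];n*=np.sign(n[2]);return c,n,np.abs((Q-c)@n).max()
for nm,r in(("plate",(100,300,440,490)),("plate2",(80,290,300,325)),("glass",(500,570,300,450)),("tray R",(640,700,290,440)),("deck",(130,230,120,280))):
    c,n,e=fit(zr(*r));print(nm,c.round(4),n.round(4),np.degrees(np.arccos(n[2])).round(2),e.round(4), np.degrees(np.arctan2(n[1],n[0])))
E
```

```text
[0.7953 0.2632 0.1445]
[ 0.85   -0.2193  0.1445]
[ 0.7023 -0.2359  0.1445]
[0.6476 0.2481 0.1445]
0.48557450494276205 6.4663645064994215
0.48705782323133895 6.448576451011619
plate [0.5386 0.1444 0.0866] [0.984  0.0397 0.1735] 80.01 0.0161 2.3109546007735418
plate2 [0.636  0.1558 0.1475] [0.9661 0.0398 0.255 ] 75.23 0.0072 2.360941799248659
glass [ 0.6104 -0.0945  0.1084] [ 0.0238 -0.9969  0.0755] 85.67 0.0235 -88.629763364167
tray R [ 0.6221 -0.1926  0.1067] [ 0.0111 -0.9895  0.1443] 81.71 0.0205 -89.3551819600189
deck [0.718  0.165  0.1486] [-0.055   0.991   0.1221] 82.98 0.0348 93.17622859571271
```

```bash
python3 - <<'E'
from h import *
yaw=np.radians(6.46);X=np.array([np.cos(yaw),np.sin(yaw),0]);Y=np.array([-np.sin(yaw),np.cos(yaw),0]);Z=np.array([0,0,1.])
def zt(a,b): return 215+a/4,95+b/4
def zs(a,b): return 220+a/4,135+b/4
def q(n,uv,h): 
    p=onplane(n,*uv,[0,0,h],Z); return p, p@X, p@Y
# case coordinates (unknown offset) of things
for nm,n,uv,h in[("deck NE L","top",zt(48,92),.1445),("deck far R","top",zt(716,47),.1445),("deck near R","top",zt(738,243),.1445),("deck near L","top",zt(53,290),.1445),
 ("plate bot L","top",zt(80,515),.0612),("plate bot R","top",zt(320,497),.0612),("side deck near L?","side",zs(205,410),.1445),("side deck near R","side",zs(343,42),.1445),("side deckfar L","side",zs(5,388),.1445),("side plate bot L","side",zs(427,508),.0612),("side plate bot R","side",zs(452,340),.0612)]:
    p,a,b=q(n,uv,h);print(nm,p.round(4),a.round(4),b.round(4))
E
```

```text
deck NE L [0.7953 0.2632 0.1445] 0.8199 0.172
deck far R [ 0.85   -0.2193  0.1445] 0.8199 -0.3135
deck near R [ 0.7023 -0.2359  0.1445] 0.6713 -0.3134
deck near L [0.6476 0.2481 0.1445] 0.6714 0.1736
plate bot L [0.5    0.2314 0.0612] 0.5228 0.1737
plate bot R [0.5206 0.0558 0.0612] 0.5236 -0.0031
side deck near L? [0.6468 0.2573 0.1445] 0.6717 0.1829
side deck near R [ 0.7    -0.2223  0.1445] 0.6705 -0.2996
side deckfar L [0.7899 0.2704 0.1445] 0.8153 0.1798
side plate bot L [0.4985 0.2329 0.0612] 0.5216 0.1753
side plate bot R [0.5264 0.0562 0.0612] 0.5294 -0.0034
```

```bash
cat >> h.py <<'E'
yaw=np.radians(6.46);X=np.array([np.cos(yaw),np.sin(yaw),0]);Y=np.array([-np.sin(yaw),np.cos(yaw),0]);Z=np.array([0,0,1.])
c3,s3=np.cos(np.pi/6),.5
U=c3*X+s3*Z;N=-s3*X+c3*Z
F=.617*X-.070*Y+(-.0154*X+.095*Z)
Fm=np.stack([U,Y,N],1)
def face(p): return Fm.T@(np.asarray(p)-F)
def world(f): return F+Fm@np.asarray(f,float)
def fp(n,uv,h): return face(onplane(n,*uv,F+N*h,N))*1000
E
python3 - <<'E'
from h import *
for n in("top","side"):
    m=camera_model(n);print(n,(-np.array(m["R"]).T@m["t"]).round(3))
# full-view overlay: upscaled 8x bits with markers
def crop(n,x0,y0,w,h,s,out):
    p=cv2.imread(f"pics/{n}0.png")[y0:y0+h,x0:x0+w];cv2.imwrite(out,cv2.resize(p,None,fx=s,fy=s,interpolation=cv2.INTER_CUBIC))
crop("top",232,165,70,60,10,"pics/tA.png")
crop("side",270,180,60,60,10,"pics/sA.png")
crop("top",305,165,80,60,10,"pics/tB.png")
crop("side",300,145,60,60,10,"pics/sB.png")
E
```

```text
top [ 0.304 -0.005  1.429]
side [0.267 1.012 0.936]
```

View pics/tA.png

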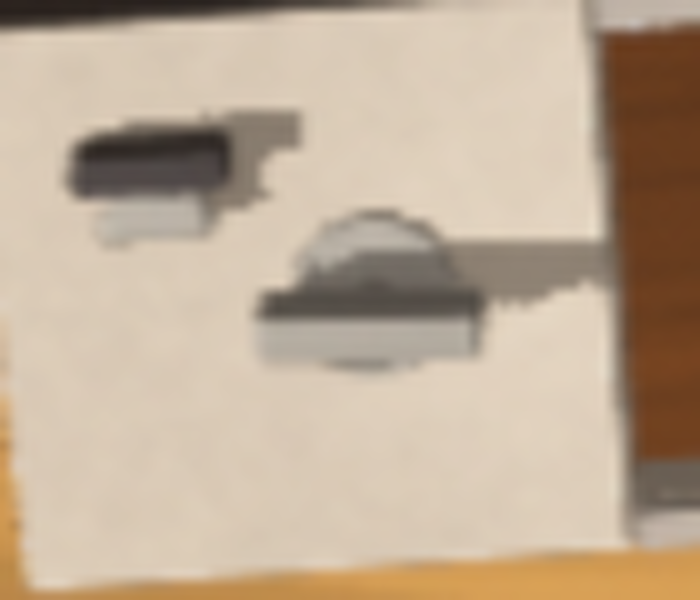

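View pics/sA.png

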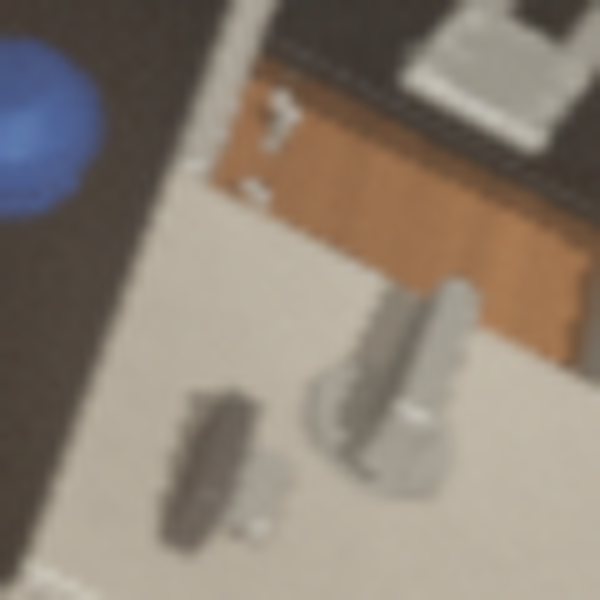

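View pics/tB.png

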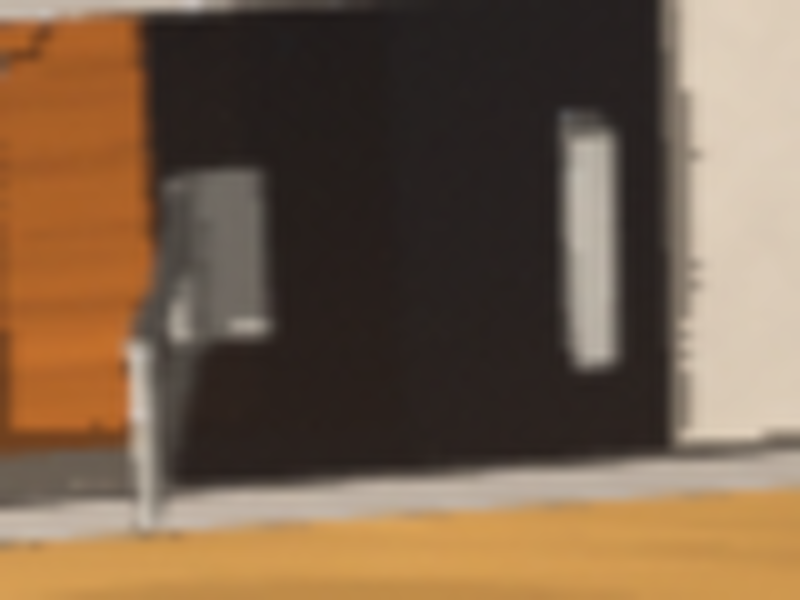

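View pics/sB.png

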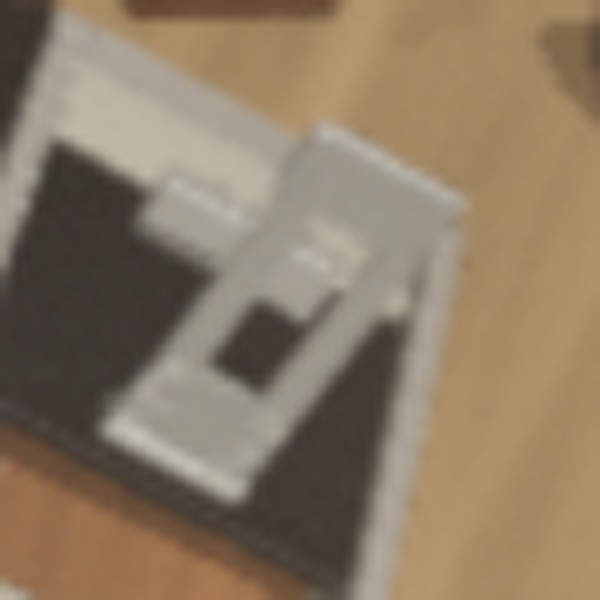

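```bash
python3 - <<'E'
from h import *
tA=lambda a,b:(232+a/10,165+b/10); sA=lambda a,b:(270+a/10,180+b/10); tB=lambda a,b:(305+a/10,165+b/10); sB=lambda a,b:(300+a/10,145+b/10)
def tri(a,b):
    o1,d1=ray("top",*a);o2,d2=ray("side",*b);A=np.stack([d1,-d2],1);s=np.linalg.lstsq(A,o2-o1,rcond=None)[0]
    p,q=o1+s[0]*d1,o2+s[1]*d2;return face((p+q)/2)*1000,np.linalg.norm(p-q)*1000
pr=lambda n,v:print(n,np.round(v,1))
pr("bar L end top",fp("top",tA(258,340),54));pr("bar R",fp("top",tA(478,338),54));pr("bar side c",fp("side",sA(435,350),54))
pr("bar side ends",fp("side",sA(457,280),54));pr("",fp("side",sA(412,415),54))
pr("handle up",fp("top",tB(592,130),35));pr("handle dn",fp("top",tB(597,368),35));pr("panel R edge",fp("top",tB(668,300),9));pr("panel L edge",fp("top",tB(147,100),9))
pr("handle side upend",fp("side",sB(165,180),35))
pr("hasp end tri up",tri(tB(134,345),sB(325,125))[0]);pr("dn",tri(tB(148,528),sB(462,205))[0])
pr("err",[tri(tB(134,345),sB(325,125))[1],tri(tB(148,528),sB(462,205))[1]])
pr("hinge bottom side",fp("side",sB(105,430),15));pr("",fp("side",sB(240,500),15))
pr("plate R edge",fp("top",tA(600,100),10));pr("plate nose",fp("top",tA(150,170),36));pr("nose side",fp("side",sA(210,470),36))
E
```

```text
bar L end top [17523.5 -5622.7 54000. ]
bar R [17688.9 -3041.8 54000. ]
bar side c [15610.  62142.6 54000. ]
bar side ends [15665.8 64347.  54000. ]
 [15510.5 60141.2 54000. ]
handle up [10286.8  4490.3 35000. ]
handle dn [12171.4  4477.3 35000. ]
panel R edge [2978.4 1172.6 9000. ]
panel L edge [2555.7  292.6 9000. ]
handle side upend [ 8471.6 50781.2 35000. ]
hasp end tri up [ 23.5  -1.1 165.9]
dn [-26.2  -1.9 164.5]
err [1.2 0.7]
hinge bottom side [ 3743.8 19229.8 15000. ]
 [ 4606.4 19244.7 15000. ]
plate R edge [ 2796.9  -203.5 10000. ]
plate nose [10251.  -4378.5 36000. ]
nose side [ 8057.3 37568.1 36000. ]
```

Unit slip (h in mm); fix.

```bash
sed -i 's/F+N\*h,N/F+N*h\/1000,N/' h.py; python3 - <<'E'
from h import *
tA=lambda a,b:(232+a/10,165+b/10); sA=lambda a,b:(270+a/10,180+b/10); tB=lambda a,b:(305+a/10,165+b/10); sB=lambda a,b:(300+a/10,145+b/10)
def pr(n,v):print(n,np.round(v,1))
pr("bar L end top",fp("top",tA(258,340),54));pr("bar R",fp("top",tA(478,338),54));pr("bar side c",fp("side",sA(435,350),54))
pr("bar side ends",fp("side",sA(457,280),54));pr("",fp("side",sA(412,415),54))
pr("handle up",fp("top",tB(592,130),35));pr("handle dn",fp("top",tB(597,368),35));pr("panel R edge",fp("top",tB(668,300),9));pr("panel L edge",fp("top",tB(147,100),9))
pr("handle side upend",fp("side",sB(165,180),35))
pr("hinge bottom side",fp("side",sB(105,430),15));pr("",fp("side",sB(240,500),15))
pr("plate R edge",fp("top",tA(600,100),10));pr("plate nose",fp("top",tA(150,170),36));pr("nose side",fp("side",sA(210,470),36))
pr("F",F*1000)
for n,p in (("bar",fp("top",tA(367,340),54)),):
    print(world(p/1000))
E
```

```text
bar L end top [  0.5 164.8  54. ]
bar R [ -3.4 103.6  54. ]
bar side c [  0.2 142.6  54. ]
bar side ends [ -0.6 110.   54. ]
 [  1.6 172.1  54. ]
handle up [  34.5 -137.4   35. ]
handle dn [ -36.5 -137.    35. ]
panel R edge [ -26.2 -161.7    9. ]
panel L edge [ 45.  -13.5   9. ]
handle side upend [  33.3 -125.9   35. ]
hinge bottom side [ 22.7 -13.4  15. ]
 [-27.5 -14.3  15. ]
plate R edge [50.9 65.5 10. ]
plate nose [ 46.8 191.9  36. ]
nose side [ 48.5 210.7  36. ]
F [605.7  -1.9  95. ]
[0.56222594 0.12860631 0.14091413]
```

```bash
python3 - <<'E'
from h import *
tA=lambda a,b:(232+a/10,165+b/10); sA=lambda a,b:(270+a/10,180+b/10); tB=lambda a,b:(305+a/10,165+b/10); sB=lambda a,b:(300+a/10,145+b/10)
zt=lambda a,b:(215+a/4,95+b/4);zs=lambda a,b:(220+a/4,135+b/4)
def tri(nm,a,b):
    o1,d1=ray("top",*a);o2,d2=ray("side",*b);A=np.stack([d1,-d2],1);s=np.linalg.lstsq(A,o2-o1,rcond=None)[0]
    p,q=o1+s[0]*d1,o2+s[1]*d2;m=(p+q)/2;print(nm,"world",(m*1000).round(1),"face",(face(m)*1000).round(1),"gap",(np.linalg.norm(p-q)*1000).round(1))
tri("bar L",tA(258,340),sA(412,415));tri("bar R",tA(478,338),sA(457,280))
tri("handle up",tB(592,130),sB(165,180))
tri("deck far L",zt(48,92),zs(5,388));tri("deck far R",zt(716,47),zs(185,32))
tri("deck near L",zt(53,290),zs(205,410));tri("deck near R",zt(738,243),zs(343,42))
tri("plate bot L",zt(80,515),zs(427,508));tri("plate top R",tA(590,5),sA(200,180));tri("plate botR",tA(630,545),sA(595,385))
for n in("top","side"):
    C=cloud(n,np.load(f"pics/{n}0.npy"));
    for nm,f in(("deckmid",None),("plate",(-60,140,10)),("plate",(60,100,10)),("deck",1)):
        w=F+X*.13+Z*.05+Y*.02*0 if f is None else (F+X*.13+Z*.05+Y*.2 if f==1 else world(np.array(f)/1000.))
        u,v=proj(n,w).round().astype(int);q=np.median(C[v-2:v+3,u-2:u+3].reshape(-1,3),0);print(n,nm,(w*1000).round(1),(q*1000).round(1),(face(q)*1000).round(1))
E
```

```text
bar L world [562.5 159.8 136.4] face [ -0.7 165.5  48.2] gap 1.3
bar R world [566.5  98.2 136. ] face [ -3.5 103.9  49.3] gap 2.8
handle up world [ 635.4 -138.   133.4] face [  31.5 -138.6   26.1] gap 0.7
deck far L world [796.1 264.1 137.9] face [211.3 242.8 -72.4] gap 3.2
deck far R world [ 854.  -221.   134.4] face [ 212.1 -245.7  -76.9] gap 0.5
deck near L world [650.2 249.7 136.5] face [ 83.6 245.   -0.3] gap 0.9
deck near R world [ 705.4 -237.7  134.6] face [  82.6 -245.5   -2. ] gap 0.0
plate bot L world [499.6 231.6  59.7] face [-86.2 243.9   9. ] gap 1.3
plate top R world [660.8  71.1 136.4] face [75.2 66.3  4.3] gap 4.5
plate botR world [528.4  56.9  65.3] face [-75.6  67.1   9.4] gap 18.2
top deckmid [734.8  12.8 145. ] [737.1  11.7 143.3] [138.6  -1.3 -24.2]
top plate [533.3 130.8  73.7] [533.8 132.2  72.8] [-59.8 141.3   9. ]
top plate [641.1 102.8 133.7] [640.8 102.  132.4] [59.1 99.3  9. ]
top deck [712.3 211.5 145. ] [712.7 211.7 143.1] [137.  200.1 -23.6]
side deckmid [734.8  12.8 145. ] [736.9  11.  144.1] [138.7  -2.  -23.4]
side plate [533.3 130.8  73.7] [534.7 132.8  74.1] [-58.4 141.8   9.6]
side plate [641.1 102.8 133.7] [640.7 105.5 134.5] [ 60.3 102.7  10.7]
side deck [712.3 211.5 145. ] [710.1 213.4 144.8] [135.7 202.2 -20.9]
```

```bash
cat >> h.py <<'E'
def st():
    o=get_obs();p=np.array(o["position"]);R=Ro.from_quat(o["ee_rot"]).as_matrix();return o,p,R
def target(rz=0):
    return Fm@np.array([[1,0,0],[0,-1,0],[0,0,-1.]])@Ro.from_euler("z",rz).as_matrix()
def plan(tip=None,rz=0,oh=None):
    """tip: face mm of fingertip centre; prints rotvec (tool axes) and shift in current / final tool axes"""
    o,p,R=st();T=target(rz);rv=Ro.from_matrix(R.T@T).as_rotvec()
    oh=OH if oh is None else oh
    print("t",round(o["clock"],2),"TCPface",(face(p)*1000).round(1),"tipface",(face(p+R[:,2]*oh)*1000).round(1),"F(face)",(Fm.T@np.array(o["ft_force"])).round(1),"w",round(o["grip_width"],3))
    print(" q",np.round(o["joint_pos"],2)," rotvec",rv.round(3),np.linalg.norm(rv).round(3))
    if tip is not None:
        g=world(np.array(tip)/1000)-T[:,2]*oh
        print(" shift cur axes",((R.T@(g-p))*1000).round(1)," shift final axes",((T.T@(g-p))*1000).round(1),"world",((g-p)*1000).round(1))
E
python3 - <<'E'
import workcell as w
print([n for n in dir(w) if not n.startswith('__')]); print(getattr(w,'finger_overhang',None))
E
```

```text
['MotionError', 'camera', 'camera_model', 'finger_overhang', 'get_obs', 'hand_in']
0.025
```

```bash
echo "OH=.025" >> h.py; python3 - <<'E'
from h import *
plan((-2,-175,120))
E
```

```text
t 0.1 TCPface [-317.9 -538.4  369. ] tipface [-330.4 -538.3  347.3] F(face) [-0.3 -0.9 -0.5] w 1.0
 q [ 1.21  0.33 -0.06  1.46  0.02  1.35 -0.09]  rotvec [-0.061  0.522  0.223] 0.571
 shift cur axes [ 458.  -266.3   36.3]  shift final axes [ 315.9 -363.4  224. ] world [342.2 404.4 -36. ]
```

```bash
python3 -m creep '[[0,0,0,40,-23,-8,255],[0,0,0,40,-23,-8,255],[0,0,0,40,-23,-8,255],[0,0,0,40,-23,-6,255],[0,0,0,40,-23,0,255],[0,0,0,40,-23,0,255],[0,0,0,40,-23,0,255],[0,0,0,40,-23,0,255]]'
python3 -m creep '[[-0.008,0.065,0.028,30,-18,0,255],[-0.008,0.065,0.028,20,-12,0,255],[-0.008,0.065,0.028,0,0,0,255],[-0.008,0.065,0.028,0,0,0,255],[-0.008,0.065,0.028,0,0,0,255],[-0.008,0.065,0.028,0,0,0,255],[-0.008,0.065,0.028,0,0,0,255],[-0.008,0.065,0.028,0,0,0,255]]'
python3 - <<'E'
from h import *
plan((-2,-175,120))
E
```

```text
clock: 0.9
position: [0.4501, -0.3066, 0.2862]
ee_rot: [0.985, 0.17, -0.0, 0.0]
ft_force: [1.3, -1.2, -0.3]
grip_width: 0.001
clock: 1.7
position: [0.4866, -0.2638, 0.2874]
ee_rot: [0.964, 0.054, 0.259, -0.012]
ft_force: [0.5, -0.3, 0.0]
grip_width: 0.001
t 1.7 TCPface [ -31.8 -246.8  240.5] tipface [ -31.8 -247.   215.5] F(face) [ 0.4 -0.3 -0.2] w 0.001
 q [ 0.89 -0.08 -0.28  1.94 -0.46  0.91 -0.63]  rotvec [ 0.005 -0.001 -0.001] 0.005
 shift cur axes [ 29.6 -72.3  95.2]  shift final axes [ 29.8 -71.8  95.5] world [ 65.   79.7 -67.8]
```

```bash
python3 -m creep '[[0,0,0,15,-36,20,255],[0,0,0,15,-36,25,255],[0,0,0,0,0,40,255],[0,0,0,0,0,30,255],[0,0,0,0,0,30,255],[0,0,0,0,0,25,255],[0,0,0,0,0,20,255],[0,0,0,0,0,0,255]]'
python3 - <<'E'
from h import *
plan((-2,-175,17))
for n in("top","side"):
    p,d=camera(n); cv2.imwrite(f"pics/{n}1.png",p); np.save(f"pics/{n}1.npy",d)
    x,y,w,h=(215,95,200,140) if n=="top" else (220,110,190,165)
    cv2.imwrite(f"pics/{n}1z.png",cv2.resize(p[y:y+h,x:x+w],None,fx=4 if n=="top" else 3,fy=4 if n=="top" else 3,interpolation=cv2.INTER_CUBIC))
E
```

```text
clock: 2.5
position: [0.5983, -0.178, 0.1346]
ee_rot: [0.965, 0.055, 0.256, -0.014]
ft_force: [0.1, -0.0, 1.0]
grip_width: -0.003
t 2.5 TCPface [  -3.7 -174.2   47.8] tipface [  -3.8 -174.2   22.8] F(face) [ 0.6 -0.   0.8] w -0.003
 q [ 0.72  0.22 -0.43  1.99 -0.25  0.49 -0.94]  rotvec [0.001 0.005 0.001] 0.005
 shift cur axes [1.8 0.8 5.8]  shift final axes [1.7 0.8 5.8] world [ 4.5 -0.3 -4.2]
```

View pics/top1z.png

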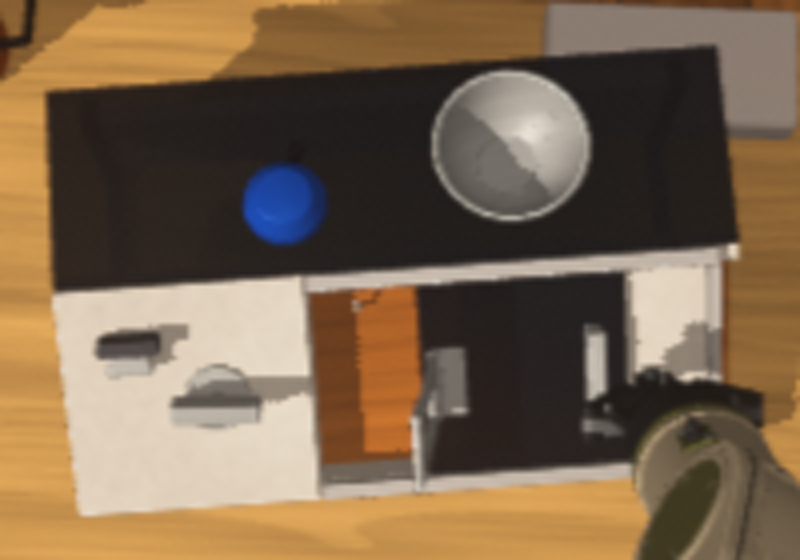

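View pics/side1z.png

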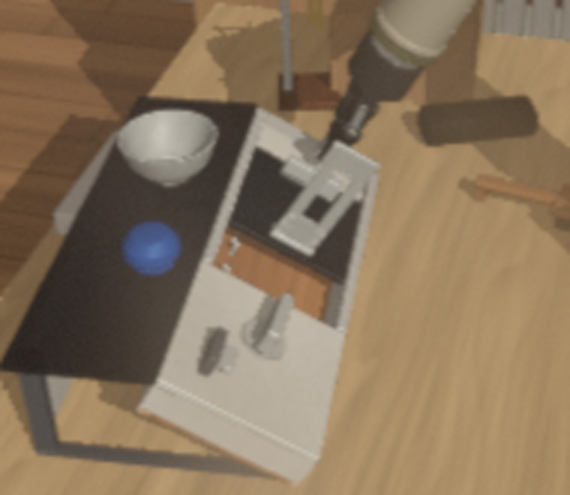

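The closed fingers stand beside the handle (top ~ (595,400) in the zoom), in line to push. Advance gently.

```bash
python3 -m creep '[[0,0,0,2,0,4,255],[0,0,0,0,-5,0,255],[0,0,0,0,-5,0,255],[0,0,0,0,-4,0,255],[0,0,0,0,-4,0,255],[0,0,0,0,-4,0,255],[0,0,0,0,-4,0,255],[0,0,0,0,0,0,255]]'
python3 - <<'E'
from h import *
plan((-2,-91,17))
E
```

```text
clock: 3.4
position: [0.5998, -0.1526, 0.1351]
ee_rot: [0.964, 0.055, 0.258, -0.012]
ft_force: [0.4, 0.3, 0.3]
grip_width: -0.002
t 3.4 TCPface [   0.3 -149.1   46.2] tipface [   0.3 -149.2   21.2] F(face) [0.5 0.2 0. ] w -0.002
 q [ 0.67  0.2  -0.43  2.01 -0.22  0.47 -1.02]  rotvec [0.004 0.001 0.001] 0.004
 shift cur axes [ -2.3 -58.2   3.9]  shift final axes [ -2.3 -58.1   4.2] world [-6.5 57.8 -4.8]
```

```bash
python3 -m creep '[[0,0,0,-2,0,3,255],[0,0,0,0,-4,0,255],[0,0,0,0,-4,0,255],[0,0,0,0,-4,0,255],[0,0,0,0,-4,0,255]]'
python3 -m creep '[[0,0,0,0,-4,0,255],[0,0,0,0,-4,0,255],[0,0,0,0,-4,0,255],[0,0,0,0,-4,0,255]]'
python3 - <<'E'
from h import *
plan((-2,-91,17))
p,d=camera("top");cv2.imwrite("pics/top2z.png",cv2.resize(p[95:235,215:415],None,fx=4,fy=4,interpolation=cv2.INTER_CUBIC))
E
```

```text
clock: 3.9
position: [0.5976, -0.1368, 0.1312]
ee_rot: [0.965, 0.054, 0.258, -0.013]
ft_force: [1.4, -2.7, -1.9]
grip_width: 0.002
clock: 4.3
position: [0.5958, -0.1209, 0.1312]
ee_rot: [0.965, 0.054, 0.258, -0.013]
ft_force: [-0.7, -2.4, -2.2]
grip_width: -0.006
t 4.3 TCPface [  -2.  -117.2   42.9] tipface [  -2.1 -117.3   17.9] F(face) [-1.9 -2.3 -1.4] w -0.006
 q [ 0.62  0.18 -0.44  2.05 -0.18  0.44 -1.11]  rotvec [0.004 0.001 0.001] 0.004
 shift cur axes [  0.1 -26.2   0.8]  shift final axes [  0.  -26.2   0.9] world [-2.5 26.  -0.8]
```

View pics/top2z.png

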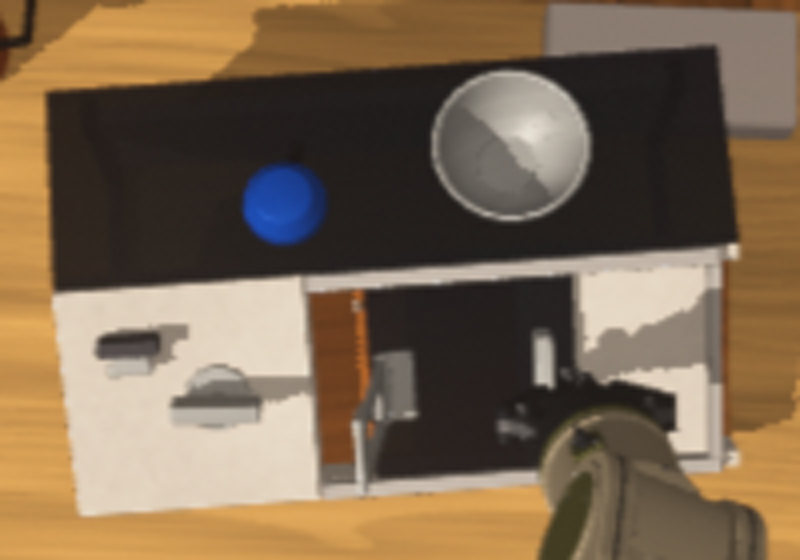

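Panel moving with ~2.5 N friction; leading edge at zoom col ~368, stop near 313 (~35 mm left).

```bash
python3 -m creep '[[0,0,0,0,-4,0,255],[0,0,0,0,-4,0,255],[0,0,0,0,-4,0,255],[0,0,0,0,-4,0,255],[0,0,0,0,-2,0,255],[0,0,0,0,-2,0,255]]'
python3 -m creep '[[0,0,0,0,-1.5,0,255],[0,0,0,0,-1.5,0,255],[0,0,0,0,-1.5,0,255]]'
python3 -m creep '[[0,0,0,0,-1.5,0,255],[0,0,0,0,-1.5,0,255]]'
python3 - <<'E'
from h import *
plan((-2,-91,17))
E
```

```text
clock: 4.95
position: [0.5938, -0.1012, 0.1313]
ee_rot: [0.964, 0.054, 0.258, -0.012]
ft_force: [-1.9, -3.2, -0.3]
grip_width: -0.001
clock: 5.25
position: [0.5933, -0.0969, 0.1313]
ee_rot: [0.964, 0.054, 0.258, -0.012]
ft_force: [-1.2, -2.2, 0.0]
grip_width: -0.0
clock: 5.45
position: [0.593, -0.0938, 0.1313]
ee_rot: [0.964, 0.054, 0.258, -0.012]
ft_force: [-1.1, -3.0, 0.4]
grip_width: -0.002
t 5.45 TCPface [ -1.7 -89.9  42.9] tipface [ -1.7 -90.1  17.9] F(face) [-1.1 -2.8  1.1] w -0.002
 q [ 0.56  0.15 -0.44  2.07 -0.14  0.42 -1.2 ]  rotvec [0.004 0.001 0.001] 0.004
 shift cur axes [-0.3  1.   0.9]  shift final axes [-0.3  1.1  0.9] world [ 0.3 -1.  -0.9]
```

```bash
for i in 1 2 3; do :; done; python3 -m creep '[[0,0,0,0,-1.5,0,255],[0,0,0,0,-1.5,0,255]]' | grep -E 'pos|force'
python3 -m creep '[[0,0,0,0,-1,0,255],[0,0,0,0,-1,0,255]]' | grep -E 'pos|force'
python3 -m creep '[[0,0,0,0,-1,0,255],[0,0,0,0,-1,0,255]]' | grep -E 'pos|force'
```

```text
position: [0.5927, -0.0908, 0.1313]
ft_force: [-1.7, -2.9, 0.6]
position: [0.5924, -0.0888, 0.1312]
ft_force: [-2.4, -3.1, 1.0]
position: [0.5922, -0.0869, 0.1312]
ft_force: [-2.0, -3.3, 1.1]
```

```bash
python3 - <<'E'
from h import *
p,d=camera("top");cv2.imwrite("pics/top3z.png",cv2.resize(p[95:235,215:415],None,fx=4,fy=4,interpolation=cv2.INTER_CUBIC))
E
```

```text
(no output)
```

View pics/top3z.png

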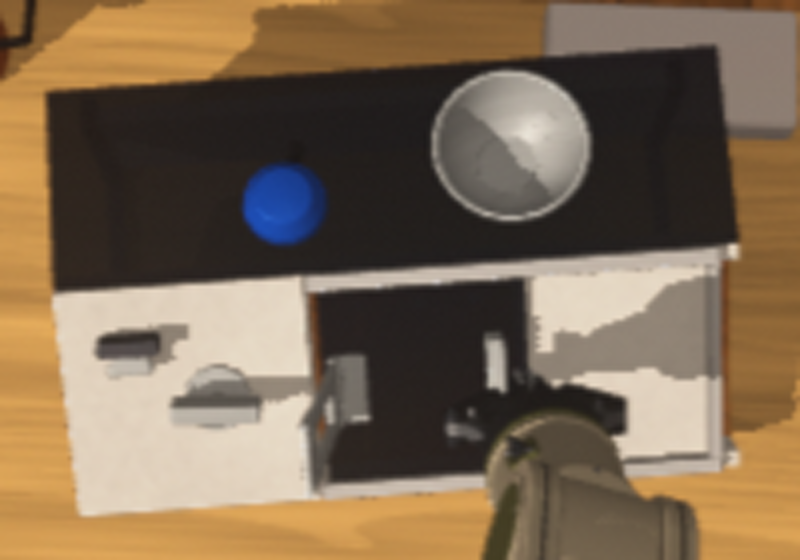

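Only a thin sliver of opening remains (zoom cols ~312–320, a few mm). Creep on.

```bash

python3 -m creep '[[0,0,0,0,-1,0,255],[0,0,0,0,-1,0,255]]' | grep -E 'pos|force'
python3 -m creep '[[0,0,0,0,-0.7,0,255],[0,0,0,0,-0.7,0,255]]' | grep -E 'pos|force'
python3 -m creep '[[0,0,0,0,-0.5,0,255],[0,0,0,0,-0.5,0,255]]' | grep -E 'pos|force'

```

```text
position: [0.5921, -0.0849, 0.1313]
ft_force: [-1.3, -2.8, 1.8]
position: [0.5918, -0.0835, 0.1312]
ft_force: [-1.9, -2.3, 0.9]
position: [0.5917, -0.0825, 0.1312]
ft_force: [-0.6, -2.4, 0.4]
```

```bash

python3 -m creep '[[0,0,0,0,-0.5,0,255],[0,0,0,0,-0.5,0,255]]' | grep -E 'pos|force'
python3 -m creep '[[0,0,0,0,-0.5,0,255],[0,0,0,0,-0.5,0,255]]' | grep -E 'pos|force'
python3 -m creep '[[0,0,0,0,-0.5,0,255],[0,0,0,0,-0.5,0,255]]' | grep -E 'pos|force'

```

```text
position: [0.5916, -0.0816, 0.1312]
ft_force: [-1.2, -3.8, 1.9]
position: [0.5916, -0.0812, 0.1312]
ft_force: [-0.3, -6.4, 0.5]
position: [0.5915, -0.0811, 0.1313]
ft_force: [1.5, -9.7, -0.2]
```

Hard stop reached (force rising, position stalled). Back off and rise clear, then re-measure.

```bash
python3 -m creep '[[0,0,0,0,3,0,255],[0,0,0,0,8,0,255],[0,0,0,0,5,-30,255],[0,0,0,0,0,-40,255],[0,0,0,0,0,-45,255],[0,0,0,-30,20,-45,255],[0,0,0,-40,20,-40,255],[0,0,0,-30,20,-30,255]]'
python3 - <<'E'
from h import *
plan()
for n in("top","side"):
    p,d=camera(n); cv2.imwrite(f"pics/{n}4.png",p); np.save(f"pics/{n}4.npy",d)
p=cv2.imread("pics/top4.png")[160:230,225:345];cv2.imwrite("pics/t4z.png",cv2.resize(p,None,fx=6,fy=6,interpolation=cv2.INTER_CUBIC))
p=cv2.imread("pics/side4.png")[145:245,260:360];cv2.imwrite("pics/s4z.png",cv2.resize(p,None,fx=6,fy=6,interpolation=cv2.INTER_CUBIC))
E
```

```text
clock: 8.1
position: [0.4129, -0.1693, 0.2764]
ee_rot: [0.964, 0.055, 0.259, -0.012]
ft_force: [1.0, -2.0, 0.2]
grip_width: -0.002
t 8.1 TCPface [ -91.5 -144.7  262.3] tipface [ -91.5 -144.8  237.3] F(face) [ 0.8 -2.1 -0.3] w -0.002
 q [ 0.74 -0.36 -0.2   2.19 -0.48  0.92 -0.7 ]  rotvec [ 0.004 -0.001  0.003] 0.005
```

View pics/t4z.png

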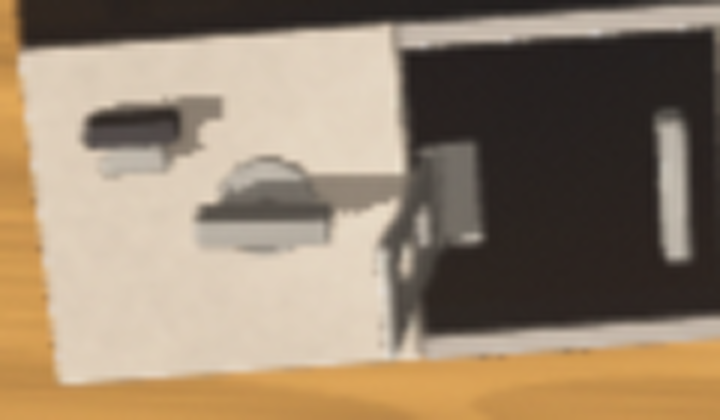

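View pics/s4z.png

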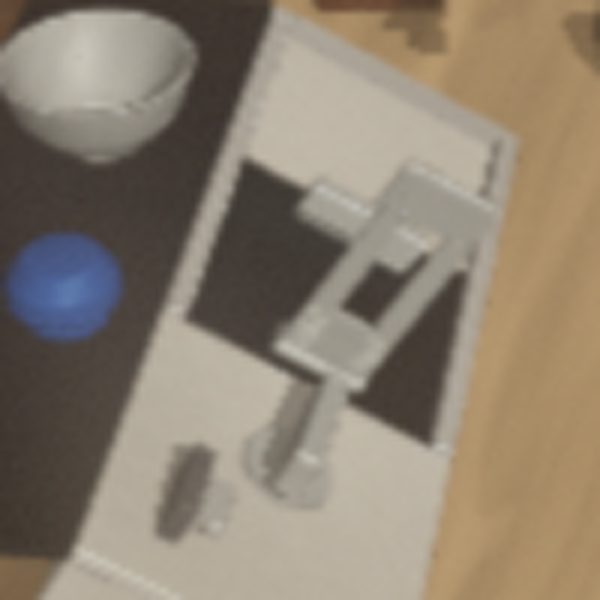

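```bash
sed -i 's/^F=.617\*X-.070\*Y/F=.618*X-.069*Y/' h.py; python3 - <<'E'
from h import *
t=lambda a,b:(225+(a+.5)/6-.5,160+(b+.5)/6-.5); s=lambda a,b:(260+(a+.5)/6-.5,145+(b+.5)/6-.5)
def pr(n,v):print(n,np.round(v,1))
pr("bar top",fp("top",t(263,233.5),54));pr("bar ends",[*fp("top",t(196,235),54),*fp("top",t(330,232),54)])
pr("bar side",fp("side",s(318,430),54))
pr("handle",fp("top",t(674,186),35)); pr("handle side up",fp("side",s(322,185),35))
pr("plate edge",fp("top",t(405,100),10));pr("plate edge side",fp("side",s(310,385),10))
def tri(nm,a,b):
    o1,d1=ray("top",*a);o2,d2=ray("side",*b);A=np.stack([d1,-d2],1);q=np.linalg.lstsq(A,o2-o1,rcond=None)[0]
    p,r=o1+q[0]*d1,o2+q[1]*d2;m=(p+r)/2;print(nm,(face(m)*1000).round(1),(np.linalg.norm(p-r)*1000).round(1))
tri("hasp end up",t(382,245),s(413,162));tri("hasp end dn",t(394,355),s(497,212))
C=cloud("top",np.load("pics/top4.npy"));D=cloud("side",np.load("pics/side4.npy"))
for n,cl in(("top",C),("side",D)):
    G=(cl-F)@Fm*1000
    m=(abs(G[...,0])<32)&(G[...,1]>85)&(G[...,1]<185)&(G[...,2]>44)&(G[...,2]<64)
    q=G[m];print(n,"bar pts",len(q),np.median(q,0).round(1),q.min(0).round(1),q.max(0).round(1))
    m=(G[...,0]>20)&(G[...,0]<80)&(G[...,1]>165)&(G[...,1]<235)&(G[...,2]>22)&(G[...,2]<50)
    q=G[m];print(n,"nose pts",len(q),np.median(q,0).round(1),np.percentile(q,5,0).round(1),np.percentile(q,95,0).round(1))
    m=(abs(G[...,0])<45)&(G[...,1]>20)&(G[...,1]<100)&(G[...,2]>70)&(G[...,2]<190)
    q=G[m];print(n,"hasp pts",len(q),np.percentile(q,5,0).round(1),np.percentile(q,95,0).round(1))
    for h in(80,100,120,140,160):
        k=q[abs(q[:,2]-h)<10]; 
        if len(k): print("  h",h,np.median(k,0).round(1))
E
```

```text
bar top [ -1.2 134.2  54. ]
bar ends [  0.3 165.3  54.   -2.8 103.1  54. ]
bar side [  0.8 147.7  54. ]
handle [  1.9 -59.8  35. ]
handle side up [ 30.3 -55.6  35. ]
plate edge [46.2 64.6 10. ]
plate edge side [-1.2 69.2 10. ]
hasp end up [ 25.1  74.9 167.3] 3.3
hasp end dn [-24.4  73.7 164.9] 0.2
top bar pts 120 [  0.5 134.7  53.2] [ -9.4 104.3  44.2] [  9.  166.3  60.2]
top nose pts 128 [ 42.6 193.6  31.6] [ 26.8 174.6  24.9] [ 51.5 210.9  38.1]
top hasp pts 139 [-22.3  61.4  77. ] [ 25.5  76.9 170.6]
  h 80 [-11.3  61.4  77.2]
  h 100 [-10.8  64.2  96.4]
  h 120 [ 12.6  66.6 116.6]
  h 140 [  2.7  69.4 137.7]
  h 160 [  3.7  73.5 165.7]
side bar pts 86 [  0.4 143.8  54.2] [ -9.7 106.   44.9] [  6.9 172.1  58.6]
side nose pts 108 [ 42.2 200.3  31. ] [ 26.6 179.3  25.3] [ 51.1 217.2  38.2]
side hasp pts 318 [-23.6  66.3  76.8] [ 22.3  80.4 168.7]
  h 80 [-12.6  67.3  80.1]
  h 100 [-1.6 69.5 99.5]
  h 120 [  9.4  72.8 119.6]
  h 140 [-1.000e-01  7.560e+01  1.428e+02]
  h 160 [  1.7  77.8 160.5]
```

```bash
python3 -m creep '[[0,0,-0.145,0,0,0,255],[0,0,-0.145,0,0,0,255],[0,0,-0.145,0,0,0,255],[0,0,-0.145,0,0,0,255],[0,0,-0.145,0,0,0,255],[0,0,-0.145,0,0,0,255],[0,0,-0.145,0,0,0,255],[0,0,-0.145,0,0,0,255]]' |grep ee
python3 -m creep '[[0,0,-0.137,0,0,0,255],[0,0,-0.137,0,0,0,255],[0,0,-0.137,0,0,0,255],[0,0,0,0,0,0,255]]' |grep ee
python3 - <<'E'
from h import *
plan((0,25,200),-np.pi/2)
E
```

```text
ee_rot: [0.775, 0.577, 0.222, 0.131]
ee_rot: [0.642, 0.722, 0.191, 0.174]
t 9.4 TCPface [ -91.4 -145.3  260.7] tipface [ -91.4 -145.4  235.7] F(face) [ 0.2 -0.2  0.2] w -0.002
 q [ 0.43 -0.37  0.04  2.2  -0.34  0.89  0.74]  rotvec [-0.001  0.003  0.005] 0.006
 shift cur axes [170.   92.2  35.1]  shift final axes [170.3  91.4  35.7] world [ 77.2 180.1  14.8]
```

```bash
python3 -m creep '[[0,0,0,30,20,5,255],[0,0,0,35,20,5,255],[0,0,0,35,20,6,255],[0,0,0,35,20,10,255],[0,0,0,25,11,20,255],[0,0,0,10,0,20,255],[0,0,0,0,0,20,255],[0,0,0,0,0,0,255]]' |grep ee
python3 - <<'E'
from h import *
plan((0,25,150),-np.pi/2)
for n in("top","side"):
    p,d=camera(n); cv2.imwrite(f"pics/{n}5.png",p)
p=cv2.imread("pics/top5.png")[120:235,215:355];a=cv2.resize(p,(400,330))
p=cv2.imread("pics/side5.png")[125:240,250:390];b=cv2.resize(p,(400,330));cv2.imwrite("pics/c5.png",np.hstack([a,b]))
E
```

```text
ee_rot: [0.645, 0.72, 0.191, 0.171]
t 10.2 TCPface [ -2.7  24.8 172.2] tipface [ -2.8  24.8 147.2] F(face) [ 0.2 -1.   0.1] w -0.004
 q [ 0.39 -0.22 -0.44  2.14 -0.18  0.68  0.15]  rotvec [-0.005  0.002 -0.002] 0.006
 shift cur axes [ 0.2  2.7 -2.8]  shift final axes [ 0.2  2.7 -2.8] world [0.9 0.3 3.8]
```

View pics/c5.png

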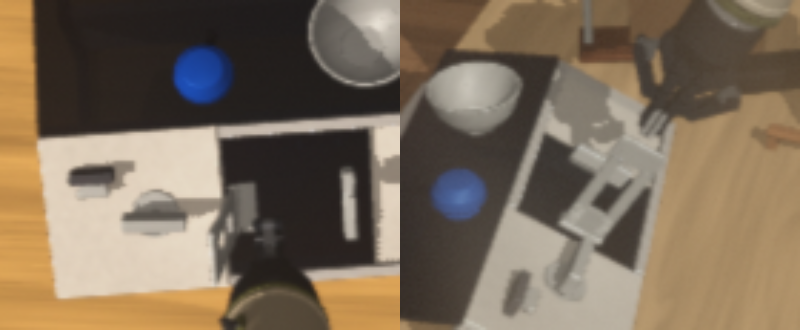

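Left: fingertips (268,235) on the handle side of the upright strap (222,235); right: near its free end. Push through the arc.

```bash
python3 -m creep '[[0,0,0,8,2,-4,255],[0,0,0,8,0,-4,255],[0,0,0,8,0,-2,255],[0,0,0,8,0,0,255],[0,0,0,8,0,0,255],[0,0,0,8,0,0,255]]' |grep force
python3 - <<'E'
from h import *
plan((0,96,151.5),-np.pi/2)
E
```

```text
ft_force: [0.0, -0.9, -0.5]
t 10.9 TCPface [  0.8  72.6 184. ] tipface [  0.8  72.5 159. ] F(face) [-0.3 -0.9 -0.4] w -0.001
 q [ 0.37 -0.25 -0.54  2.14 -0.14  0.7   0.01]  rotvec [-0.001  0.004  0.001] 0.004
 shift cur axes [23.4 -0.8  7.4]  shift final axes [23.4 -0.8  7.5] world [ 0.4 23.6 -6.9]
```

```bash
python3 -m creep '[[0,0,0,11.5,0,3.5,255],[0,0,0,12,0,4,255],[0,0,0,13,0,6,255],[0,0,0,13,0,6.5,255],[0,0,0,11.5,0,9,255],[0,0,0,11.5,0,9,255],[0,0,0,9.5,0,11,255],[0,0,0,9.5,0,11,255]]' |grep force
python3 - <<'E'
from h import *
plan((0,178.6,74.3),-np.pi/2)
for n in("top","side"):
    p,d=camera(n); cv2.imwrite(f"pics/{n}6.png",p)
p=cv2.imread("pics/top6.png")[120:235,215:355];a=cv2.resize(p,(400,330))
p=cv2.imread("pics/side6.png")[125:240,250:390];b=cv2.resize(p,(400,330));cv2.imwrite("pics/c6.png",np.hstack([a,b]))
E
```

```text
ft_force: [0.4, -1.8, 0.4]
t 11.7 TCPface [  0.9 164.2 123.4] tipface [  0.8 164.1  98.4] F(face) [ 0.3 -1.9  0.3] w 0.003
 q [ 0.41 -0.08 -0.83  2.11  0.19  0.59 -0.46]  rotvec [-0.     0.004  0.001] 0.004
 shift cur axes [14.5 -0.8 24. ]  shift final axes [14.4 -0.9 24.1] world [  9.6  15.6 -21.3]
```

View pics/c6.png

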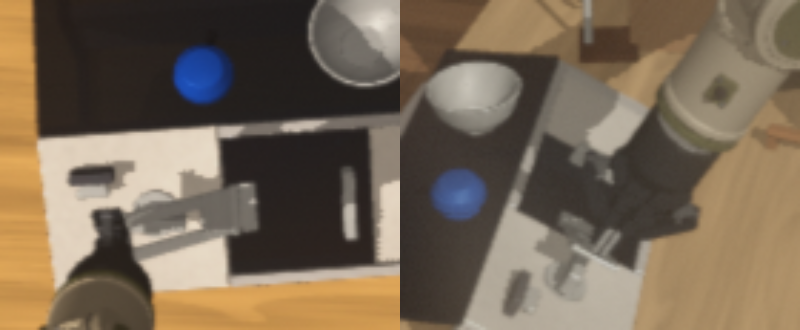

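Hasp now slants over the turn-piece with the fingers on its tab (left, ~(110,222)). Continue down.

```bash
python3 -m creep '[[0,0,0,7.5,0,12,255],[0,0,0,7.5,0,12,255],[0,0,0,5,0,13,255],[0,0,0,5,0,12,255],[0,0,0,1,0,3,255]]' |grep force
python3 - <<'E'
from h import *
plan((0,192,34),-np.pi/2)
for n in("top","side"):
    p,d=camera(n); cv2.imwrite(f"pics/{n}7.png",p)
p=cv2.imread("pics/top7.png")[120:235,215:355];a=cv2.resize(p,(400,330))
p=cv2.imread("pics/side7.png")[125:240,250:390];b=cv2.resize(p,(400,330));cv2.imwrite("pics/c7.png",np.hstack([a,b]))
E
```

```text
ft_force: [-0.1, -0.6, -0.7]
t 12.3 TCPface [1.000e-01 1.889e+02 7.090e+01] tipface [  0.  188.8  45.9] F(face) [-0.5 -0.6 -0.5] w -0.001
 q [ 0.35  0.11 -0.88  2.09  0.54  0.56 -0.79]  rotvec [-0.003  0.004  0.001] 0.005
 shift cur axes [ 3.1 -0.  11.9]  shift final axes [ 3.1 -0.1 11.9] world [  5.5   3.7 -10.4]
```

View pics/c7.png

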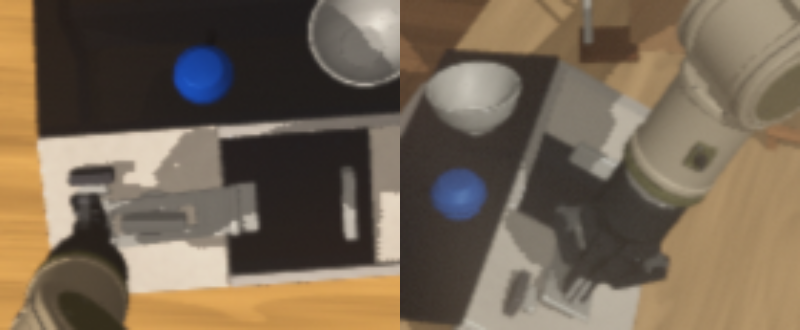

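The turn-piece bar (150,220) shows through the slot; fingers on the tab at (90,210), nose just up-slope. Press slowly.

```bash
python3 -m creep '[[0,0,0,2,-4,5,255],[0,0,0,1,0,4,255],[0,0,0,0,0,2,255]]' |grep -E 'force|pos'
python3 -m creep '[[0,0,0,0,0,1.5,255],[0,0,0,0,0,1.5,255]]' |grep -E 'force|pos'
python3 -m creep '[[0,0,0,0,0,1,255],[0,0,0,0,0,1,255]]' |grep -E 'force|pos'
python3 - <<'E'
from h import *
plan((-4,192,18),-np.pi/2)
E
```

```text
position: [0.5521, 0.1861, 0.1461]
ft_force: [-0.5, -0.5, -0.3]
position: [0.5535, 0.1865, 0.1436]
ft_force: [-12.7, -2.6, 13.5]
position: [0.5543, 0.1868, 0.1418]
ft_force: [-7.9, 0.1, 5.6]
t 13.1 TCPface [ -3.3 192.2  55.9] tipface [ -3.3 192.1  30.9] F(face) [-4.   0.9  8.8] w -0.001
 q [ 0.32  0.15 -0.86  2.09  0.63  0.55 -0.87]  rotvec [-0.001  0.004  0.002] 0.005
 shift cur axes [-0.2 -0.7 12.9]  shift final axes [-0.2 -0.7 12.9] world [  5.8   0.4 -11.5]
```

```bash

python3 -m creep '[[0,0,0,0,0,1,255],[0,0,0,0,0,1,255]]' |grep -E 'force|pos'
python3 -m creep '[[0,0,0,0,0,1,255],[0,0,0,0,0,1,255]]' |grep -E 'force|pos'
python3 -m creep '[[0,0,0,0,0,1,255],[0,0,0,0,0,1,255]]' |grep -E 'force|pos'
python3 - <<'E'
from h import *
plan((-4,192,18),-np.pi/2)
E
```

```text
position: [0.5553, 0.187, 0.1399]
ft_force: [-6.2, 0.4, 3.9]
position: [0.5562, 0.1873, 0.1382]
ft_force: [-5.4, 0.7, 4.0]
position: [0.5572, 0.1876, 0.1365]
ft_force: [-4.5, 1.2, 4.0]
t 13.7 TCPface [ -3.4 192.7  49.8] tipface [ -3.4 192.6  24.8] F(face) [-1.8  1.7  5.7] w 0.002
 q [ 0.3   0.17 -0.85  2.09  0.66  0.54 -0.9 ]  rotvec [-0.001  0.003  0.002] 0.004
 shift cur axes [-0.7 -0.6  6.8]  shift final axes [-0.7 -0.6  6.8] world [ 2.9 -0.4 -6.2]
```

```bash

python3 -m creep '[[0,0,0,0,0,1,255],[0,0,0,0,0,1,255]]' |grep -E 'force|pos'
python3 -m creep '[[0,0,0,0,0,1,255],[0,0,0,0,0,1,255]]' |grep -E 'force|pos'
python3 -m creep '[[0,0,0,0,0,0.7,255],[0,0,0,0,0,0.7,255]]' |grep -E 'force|pos'
python3 - <<'E'
from h import *
plan((-4,192,18),-np.pi/2)
E
```

```text
position: [0.5584, 0.1874, 0.1347]
ft_force: [-1.3, 0.7, 2.6]
position: [0.5597, 0.1866, 0.1327]
ft_force: [-0.3, -0.3, -0.0]
position: [0.5603, 0.1868, 0.1315]
ft_force: [-0.2, -1.0, 0.0]
t 14.3 TCPface [ -3.3 191.6  44. ] tipface [ -3.3 191.5  19. ] F(face) [-0.3 -1.   0.2] w -0.002
 q [ 0.29  0.18 -0.84  2.09  0.69  0.54 -0.92]  rotvec [-0.001  0.004  0.001] 0.005
 shift cur axes [ 0.4 -0.7  1. ]  shift final axes [ 0.4 -0.7  1. ] world [-0.2  0.4 -1.2]
```

```bash

python3 -m creep '[[0,0,0,0,0,0.7,255],[0,0,0,0,0,0.7,255]]' |grep -E 'force|pos'
python3 -m creep '[[0,0,0,0,0,0.7,255],[0,0,0,0,0,0.5,255]]' |grep -E 'force|pos'

```

```text
position: [0.5609, 0.187, 0.1305]
ft_force: [-8.4, -2.1, 9.2]
position: [0.5614, 0.1872, 0.1299]
ft_force: [-17.1, -5.4, 19.7]
```

Solid at the bottom. Rise and look.

```bash
python3 -m creep '[[0,0,0,0,0,-3,255],[0,0,0,0,0,-15,255],[0,0,0,0,0,-35,255],[0,0,0,0,0,-45,255],[0,0,0,20,-10,-45,255],[0,0,0,30,-40,-30,255],[0,0,0,20,-40,0,255]]' |grep -E 'force|pos'
python3 - <<'E'
from h import *
plan((0,136,41-19+60),-np.pi/2)
for n in("top","side"):
    p,d=camera(n); cv2.imwrite(f"pics/{n}8.png",p); np.save(f"pics/{n}8.npy",d)
p=cv2.imread("pics/top8.png")[160:230,225:315];a=cv2.resize(p,(400,311),interpolation=cv2.INTER_CUBIC)
p=cv2.imread("pics/side8.png")[170:240,260:350];b=cv2.resize(p,(400,311),interpolation=cv2.INTER_CUBIC);cv2.imwrite("pics/c8.png",np.hstack([a,b]))
for n in("top","side"):
    G=(cloud(n,np.load(f"pics/{n}8.npy"))-F)@Fm*1000
    for h0,h1,nm in((42,66,"bar"),(8,26,"tab")):
        m=(abs(G[...,0])<20)&(G[...,2]>h0)&(G[...,2]<h1)&(G[...,1]>(85 if nm=="bar" else 180))&(G[...,1]<(190 if nm=="bar" else 203))
        q=G[m]
        if len(q): print(n,nm,len(q),np.median(q,0).round(1),q.min(0).round(1),q.max(0).round(1))
E
```

```text
position: [0.401, 0.2374, 0.2318]
ft_force: [-0.3, 1.4, -0.1]
t 15.4 TCPface [-85.3 259.8 207.2] tipface [-85.1 259.7 182.2] F(face) [-0.2  1.4  0. ] w 0.001
 q [ 0.3  -0.43 -0.94  2.21 -0.1   0.74 -0.5 ]  rotvec [0.006 0.004 0.   ] 0.008
 shift cur axes [-123.4   84.6  101.2]  shift final axes [-123.8   85.3  100.2] world [ 137.1 -109.   -44.1]
top bar 126 [  1.  135.1  53.1] [ -9.1 104.3  42.6] [  8.1 166.4  61.9]
top tab 104 [  0.2 190.8  17.6] [-20.  180.4   9.1] [ 19.8 202.7  24.6]
side bar 89 [1.000e-01 1.433e+02 5.350e+01] [ -9.4 107.8  43.7] [  7.6 172.7  58.9]
side tab 77 [  1.2 191.7  18.8] [-19.5 180.2  15.1] [ 19.9 202.8  22.9]
```

View pics/c8.png

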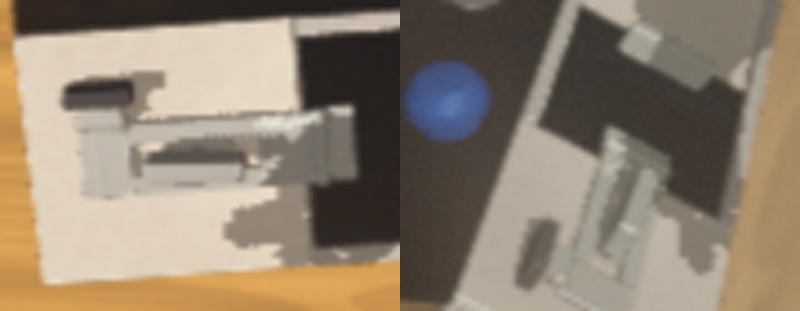

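Hasp lies flat (tab top ~18 mm by depth in both views) with its edge under the nose at (98,95); bar shows in the slot at (195,165). Now go to the turn-piece with jaws along the slope.

```bash
python3 -m creep '[[0,0,0,-25,15,5,120],[0,0,0,-35,25,5,120],[0,0,0,-35,25,10,120],[0,0,0,-20,15,25,120],[0,0,0,-7,5,25,120],[0,0,0,0,0,15,120],[0,0,0,0,0,10,120],[0,0,0,0,0,0,120]]' 20 |grep -E 'force|pos|grip'
python3 - <<'E'
from h import *
plan((0,137,24),-np.pi/2)
for n in("top","side"):
    p,d=camera(n); cv2.imwrite(f"pics/{n}9.png",p)
p=cv2.imread("pics/top9.png")[130:230,215:325];a=cv2.resize(p,(400,364),interpolation=cv2.INTER_CUBIC)
p=cv2.imread("pics/side9.png")[150:250,250:360];b=cv2.resize(p,(400,364),interpolation=cv2.INTER_CUBIC);cv2.imwrite("pics/c9.png",np.hstack([a,b]))
E
```

```text
position: [0.5348, 0.1264, 0.1872]
ft_force: [-0.0, 0.1, 0.5]
grip_width: 0.529
t 16.3 TCPface [ -3.3 134.4 108.3] tipface [ -3.4 134.3  83.3] F(face) [0.2 0.1 0.4] w 0.529
 q [ 0.43 -0.05 -0.79  2.13  0.18  0.55 -0.39]  rotvec [-0.004  0.005 -0.   ] 0.006
 shift cur axes [ 2.9  3.5 59.3]  shift final axes [ 2.6  3.3 59.3] world [ 32.    6.2 -49.7]
```

View pics/c9.png

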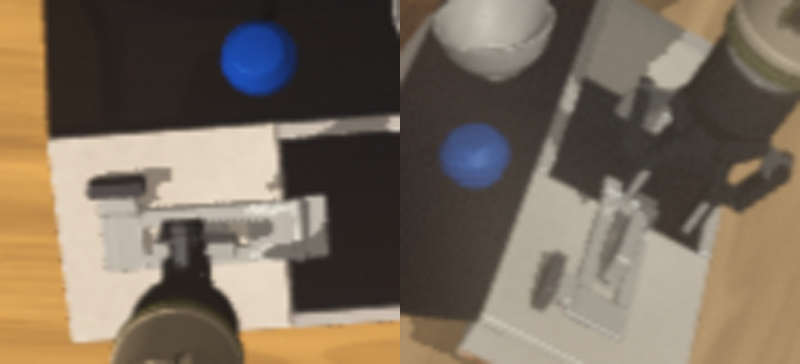

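Fingers straddle the bar's line (left (185,235)). Descend.

```bash
python3 -m creep '[[0,0,0,2.6,3.3,15,120],[0,0,0,0,0,14,120],[0,0,0,0,0,10,120],[0,0,0,0,0,8,120],[0,0,0,0,0,0,120]]' |grep -E 'force|pos|grip'
python3 -m creep '[[0,0,0,0,0,6,120],[0,0,0,0,0,4,120],[0,0,0,0,0,2,120],[0,0,0,0,0,0,120]]' |grep -E 'force|pos|grip'
python3 - <<'E'
from h import *
plan((0,137,24),-np.pi/2)
p,d=camera("side");cv2.imwrite("pics/s10.png",cv2.resize(p[150:250,250:360],None,fx=5,fy=5,interpolation=cv2.INTER_CUBIC))
E
```

```text
position: [0.5608, 0.1321, 0.1495]
ft_force: [0.2, -0.3, -0.3]
grip_width: 0.526
position: [0.5668, 0.1327, 0.1394]
ft_force: [0.9, 0.1, 0.5]
grip_width: 0.53
t 17.3 TCPface [  1.  137.1  50.7] tipface [  1.  137.   25.7] F(face) [ 1. -0. -0.] w 0.53
 q [ 0.38  0.13 -0.79  2.11  0.5   0.49 -0.66]  rotvec [-0.001  0.006  0.   ] 0.006
 shift cur axes [-0.1 -1.   1.7]  shift final axes [-0.1 -1.   1.7] world [ 0.  -0.1 -2. ]
```

View pics/s10.png

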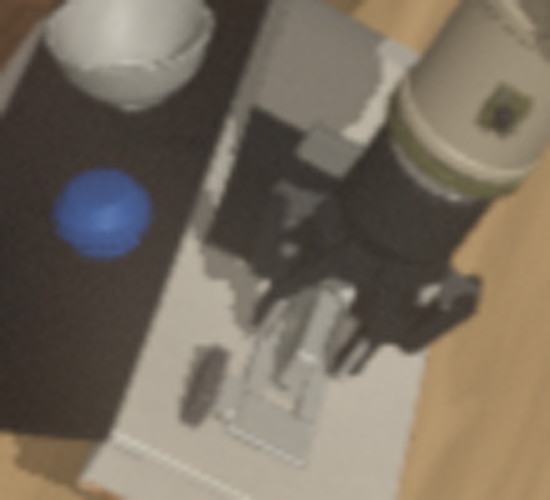

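```bash
python3 -m creep '[[0,0,0,0,-1,0,170],[0,0,0,0,0,0,200],[0,0,0,0,0,0,225],[0,0,0,0,0,0,255],[0,0,0,0,0,0,255],[0,0,0,0,0,0,255]]' 20 |grep -E 'force|pos|grip'
python3 - <<'E'
from h import *
plan((0,137,24),-np.pi/2); print(np.round(get_obs()["torque"],2))
E
```

```text
position: [0.5658, 0.1326, 0.1389]
ft_force: [-5.4, -0.4, 5.3]
grip_width: 0.161
t 17.95 TCPface [-1.000e-01  1.371e+02  5.070e+01] tipface [-1.000e-01  1.369e+02  2.570e+01] F(face) [-2.   0.2  7.3] w 0.161
 q [ 0.38  0.13 -0.79  2.11  0.5   0.49 -0.67]  rotvec [-0.001  0.006  0.001] 0.006
 shift cur axes [-0.1  0.1  1.7]  shift final axes [-0.1  0.1  1.7] world [ 0.9  0.  -1.4]
[-0.25  0.92 -0.1 ]
```

Gripped (13.7 mm). Turn clockwise (+z tool) in stages.

```bash
python3 -m creep '[[0,0,0.08,0,0,0,255],[0,0,0.08,0,0,0,255],[0,0,0.08,0,0,0,255],[0,0,0.08,0,0,0,255]]' |grep -E 'force|pos|grip'
cat >> h.py <<'E'
def rep():
    o,p,R=st();T=target(-np.pi/2);rv=Ro.from_matrix(T.T@R).as_rotvec()
    print("t",round(o["clock"],2),"turn",rv.round(3),"TCPf",(face(p)*1000).round(1),"Fface",(Fm.T@np.array(o["ft_force"])).round(1),"Ftool",(R.T@np.array(o["ft_force"])).round(1),"Mtool",(R.T@np.array(o["torque"])).round(2),"w",round(o["grip_width"],3),"q7",o["joint_pos"][6].round(2))
E
python3 -c "from h import *;rep()"
```

```text
position: [0.566, 0.1326, 0.139]
ft_force: [-3.0, -1.1, 3.9]
grip_width: 0.158
t 18.35 turn [-0.    -0.006  0.323] TCPf [  0.2 137.1  50.8] Fface [-0.7 -0.8  4.9] Ftool [-1.  -0.4 -4.9] Mtool [ 0.68 -0.47 -0.01] w 0.158 q7 -0.98
```

```bash
python3 -m creep '[[0,0,0.08,0,0,0,255],[0,0,0.08,0,0,0,255],[0,0,0.08,0,0,0,255],[0,0,0.08,0,0,0,255]]' |grep -E 'force'
python3 -c "from h import *;rep()"
python3 -m creep '[[0,0,0.08,0,0,0,255],[0,0,0.08,0,0,0,255],[0,0,0.08,0,0,0,255]]' |grep -E 'force'
python3 -c "from h import *;rep()"
```

```text
ft_force: [-1.7, -1.9, 3.5]
t 18.75 turn [-0.001 -0.006  0.643] TCPf [  0.3 137.   50.7] Fface [ 0.1 -1.7  4. ] Ftool [-1.3  1.1 -4. ] Mtool [ 0.31 -0.51 -0.01] w 0.164 q7 -1.29
ft_force: [-1.4, -1.9, 3.9]
t 19.05 turn [-0.002 -0.006  0.883] TCPf [  0.5 136.8  50.8] Fface [ 0.5 -1.7  4.2] Ftool [-0.7  1.7 -4.2] Mtool [ 0.19 -0.63 -0.09] w 0.16 q7 -1.53
```

Side forces stay small. Go on through the detent.

```bash
python3 -m creep '[[0,0,0.08,0,0,0,255],[0,0,0.08,0,0,0,255],[0,0,0.08,0,0,0,255],[0,0,0.08,0,0,0,255]]' |grep -E 'force'
python3 -c "from h import *;rep()"
python3 -m creep '[[0,0,0.08,0,0,0,255],[0,0,0.08,0,0,0,255],[0,0,0.08,0,0,0,255]]' |grep -E 'force'
python3 -c "from h import *;rep()"
```

```text
ft_force: [1.2, -2.6, 3.0]
t 19.45 turn [-0.004 -0.006  1.203] TCPf [  0.6 136.7  50.7] Fface [ 2.3 -2.7  2.2] Ftool [ 1.2  3.4 -2.2] Mtool [-0.18 -0.59 -0.12] w 0.158 q7 -1.84
ft_force: [1.1, -2.8, 2.4]
t 19.75 turn [-0.004 -0.005  1.444] TCPf [  0.7 136.5  50.8] Fface [ 1.9 -2.9  1.7] Ftool [ 1.5  3.1 -1.7] Mtool [-0.43 -0.49  0.08] w 0.162 q7 -2.07
```

```bash
python3 -m creep '[[0,0,0.06,0,0,0,255],[0,0,0.045,0,0,0,255],[0,0,0,0,0,0,255]]' |grep -E 'force'
python3 -c "from h import *;rep()"
```

```text
ft_force: [1.4, -3.7, 3.2]
t 20.05 turn [-0.005 -0.005  1.546] TCPf [  0.7 136.4  50.7] Fface [ 2.4 -3.8  2.3] Ftool [ 2.3  3.9 -2.3] Mtool [-0.64 -0.22 -0.02] w 0.162 q7 -2.17
```

Release and retreat straight out.

```bash
python3 -m creep '[[0,0,0,0,0,0,235],[0,0,0,0,0,0,200],[0,0,0,0,0,0,150],[0,0,0,0,0,0,130],[0,0,0,0,0,0,130]]' |grep -E 'force|grip'
python3 -c "from h import *;rep()"
python3 -m creep '[[0,0,0,0,0,-10,130],[0,0,0,0,0,-25,130],[0,0,0,0,0,-40,130],[0,0,0,0,0,-45,130],[0,0,0,-40,0,-20,130],[0,0,0,-45,0,-15,130],[0,0,0,-45,0,0,130],[0,0,0,0,0,0,130]]' |grep -E 'force|pos'
python3 - <<'E'
from h import *
rep()
for n in("top","side"):
    p,d=camera(n); cv2.imwrite(f"pics/{n}11.png",p); np.save(f"pics/{n}11.npy",d)
p=cv2.imread("pics/top11.png")[160:230,225:345];a=cv2.resize(p,(400,233),interpolation=cv2.INTER_CUBIC)
p=cv2.imread("pics/side11.png")[150:250,250:360];b=cv2.resize(p,(400,364),interpolation=cv2.INTER_CUBIC)
im=np.zeros((364,800,3),np.uint8);im[:233,:400]=a;im[:,400:]=b;cv2.imwrite("pics/c11.png",im)
E
```

```text
ft_force: [0.2, 0.3, -0.4]
grip_width: 0.487
t 20.55 turn [-0.003 -0.005  1.544] TCPf [ -0.4 137.5  50.5] Fface [-0.   0.2 -0.5] Ftool [-0.  -0.2  0.5] Mtool [ 0.01 -0.51 -0.02] w 0.487 q7 -2.17
position: [0.401, 0.1138, 0.224]
ft_force: [0.3, -0.4, 0.0]
t 21.35 turn [-0.005 -0.008  1.54 ] TCPf [-101.2  136.9  207.4] Fface [ 0.2 -0.4 -0.1] Ftool [0.2 0.4 0.1] Mtool [ 0.08 -0.51 -0.  ] w 0.49 q7 -1.82
```

View pics/c11.png

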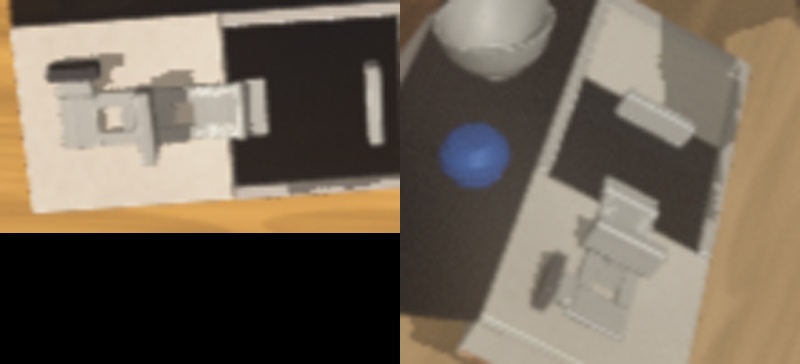

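View pics/top11.png

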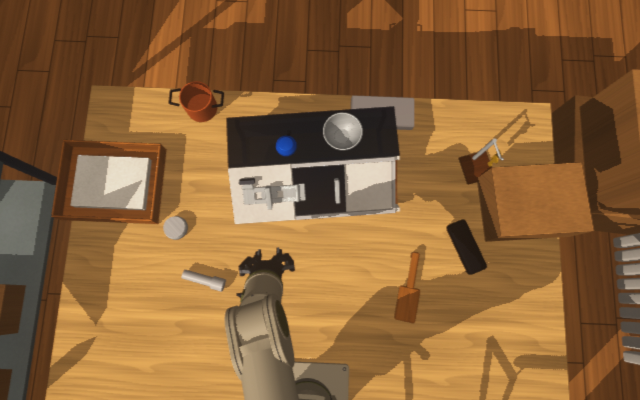

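The bar stands crosswise over the flat hasp (left (148,125)); panel still against the plate; other things unmoved. One numeric check.

```bash
python3 - <<'E'
from h import *
t=lambda a,b:(225+(a*.3+.15)-.5,160+(b*.3+.15)-.5)
print("handle",fp("top",t(374,103),35).round(1))
a=fp("top",t(146,90),54);b=fp("top",t(151,160),54);e=a-b;print("bar ends",a.round(1),b.round(1),"turn",np.arctan2(e[0],e[1]).round(2))
for n in("top","side"):
    G=(cloud(n,np.load(f"pics/{n}11.npy"))-F)@Fm*1000
    m=(abs(G[...,0])<45)&(abs(G[...,1]-138)<45)&(G[...,2]>46)&(G[...,2]<64);q=G[m][:,:2]
    v=np.linalg.svd(q-q.mean(0))[2][0];v*=np.sign(v[0]);print(n,"bar",q.mean(0).round(1),"angle from slope deg",np.degrees(np.arctan2(v[1],v[0])).round(1))
    m=(abs(G[...,0])<15)&(abs(G[...,1]-192)<8)&(G[...,2]<40);print("  tab h",np.median(G[m][:,2]).round(1))
a=cv2.imread("pics/top4.png").astype(int);b=cv2.imread("pics/top11.png").astype(int)
for nm,(x0,x1,y0,y1) in dict(bowl=(320,370,108,155),bell=(272,300,132,160),tin=(160,190,213,242),handle=(330,343,175,206)).items(): print(nm,np.abs(a-b)[y0:y1,x0:x1].mean().round(1))
E
```

```text
handle [  2.1 -59.7  35. ]
bar ends [ 33.3 131.   54. ] [-28.6 132.4  54. ] turn 1.59
top bar [  0.3 135.3] angle from slope deg 1.8
  tab h 17.6
side bar [ -1.4 140.2] angle from slope deg 0.6
  tab h 15.9
bowl 2.1
bell 1.4
tin 3.4
handle 1.6
```

```bash
python3 -c "
from workcell import *
print(hand_in(), get_obs()['clock'])"
```

```text
the job is handed in; nothing more can be done
the job is handed in; nothing more can be done
```

The cubby is locked and the job is handed in, at about 21 s on the robot's clock.

- **Panel:** I pushed the handle with closed fingers until the panel met its stop at about 10 N. After locking, the handle was still where the shut panel had left it, within about 0.2 mm.
- **Hasp:** I swung it over the turn-piece and pressed it down. The resistance reached about 18 N, then dropped to zero when it snapped under the catch. I then pressed once more to confirm it was flat, reading about 27 N at the wrist, which is under the 45 N limit.
- **Turn-piece:** I gripped it at 20 N and turned it clockwise to 1.55 rad. The resisting torque changed sign after 1.2 rad, as it should past the detent. The last pictures show the bar across the hasp, within about 2 degrees of straight up the slope.

**Other things:** They look unmoved in the last top picture. I compared the bowl, bell and tin with an earlier picture; the brush, torch and spectacles case I checked by eye only. The arm had backed off and touched nothing.

**Disagreements:** The two cameras differed by about 5 mm along the shelf's width. I used a position between them, and side forces during the turn stayed below 5 N. Depth readings for the hasp tab's top were 17.6 and 15.9 mm, against 18 mm nominal; I put that down to camera error.

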